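# Tip the model houses out of the lidded parts box

### The job

Swing the half-open lid of the parts box fully back until it snaps past its detent and stays there by itself; only then tip the box right over about its axle (the side lever is there for that), so that all three little model houses slide out into the tray in front of it. Leave the box tipped over with its lid still snapped back, and do not disturb the glue bottle, the tape roll or the rule.

Things in the scene. Friction and masses are not known exactly. Their poses are not given: they have to be found in the camera images.
- stand: fixed plywood tipping stand, 115 x 152 mm, 110 mm high. Its origin is on the table right below the axle; its +x axis points level to the pouring side (towards the tray), y runs along the axle, z up. The axle is 100 mm above the table.
- axle (a point): middle of the axle about which the grey box tips, 100 mm above the table: the front edge of the box's floor. The grey plastic box: floor 70 mm long (from the axle to -x of the stand), 110 mm wide along y, 45 mm high, walls 3 mm; its front wall slopes outward at 45 degrees like a scoop, so the open top runs from 70 mm behind to 45 mm in front of the axle.
- tub (a joint): tip angle of the box: 0 upright on its rest, grows as the box rolls forward to the pouring side, 1.92 fully tipped against its stop. Light (2 to 3 N at the lever); beyond about 1.1 rad it falls the rest of the way by itself and stays over.
- lever_bar (a point): middle of the free part of the steel lever bar of the box, a round bar 10 mm thick, level along the axle, standing out 60 to 145 mm from the box's middle on the stand's +y side (this point at 115 mm). With the box upright it is 60 mm behind (-x of the stand) and 85 mm above the axle; it turns with the box. Pushing it level towards the stand's +x tips the box (the bar rises 19 mm midway on its arc).
- lid_hinge (a point): middle of the lid's hinge line, along the top of the box's rear wall: with the box upright 70 mm behind the axle (-x of the stand) and 46 mm above it, parallel to the axle.
- lid_edge (a point): middle of the free edge of the white lid, a plate 115 x 110 mm and 3 mm thick, 115 mm from the hinge. The edge rises about 30 mm on its arc as the lid comes upright; a finger that pushes it should reach only 20 to 35 mm below it, or the edge meets the gripper above the fingers and jams.
- lid (a joint): lid angle: 0 shut, 0.78 to 0.95 at the start (a weak spring holds it half open), 1.57 upright, 2.3 fully back against its stop. A spring detent sits between 1.8 and 2.1: a lid let go before 1.95 springs back to half open (0.8 to 1.2); pushed to 2.2 or more and let go it stays at about 2.1, hardly less while the box is tipped. Needs only 1 to 3 N at the edge; it can be pushed on its underside or free edge from the pouring side, following the edge upward.
- tray: fixed cardboard tray, 170 mm (its x, along the stand's +x) x 180 mm, walls 30 mm high and 4 mm thick, on the table in front of the stand; origin under its centre, about 90 mm in front of the axle.
- house1: loose white gabled model house, about 30 x 22 x 27 mm, 15 g, lying in the box; origin at the centre of its underside
- house2: loose white gabled model house, about 26 x 20 x 30 mm, 15 g, lying in the box; origin at the centre of its underside
- house3: loose white gabled model house, about 24 x 24 x 26 mm, 15 g, lying in the box; origin at the centre of its underside
- glue: bystander: white glue bottle, 44 mm across, 120 mm high, standing; origin at its foot
- tape: bystander: roll of paper tape lying flat, 90 mm across, 25 mm high; origin at its foot
- rule: bystander: flat aluminium rule, 200 x 34 x 5 mm; origin under its centre
Mind the look-alikes: they are no part of the job. Of the things shaped like the tray, the cardboard one is meant.

How it is judged:
By the outcome, as a careful person would: the job done as asked, in the order asked, and still so for the second after the job is handed in, with the robot touching nothing.
It also fails if it takes over 54 s, if anything falls off the work surface, if the arm or the gripper's body presses on something with over 40 N, if the wrist force passes 120 N, or if a joint passes its speed limit or range.

### The arm

A 6-joint arm with a two-finger parallel gripper is mounted at the origin on the work surface. World frame = base frame: x ahead of the robot, y to its left, z up, the work surface at z = 0. Lengths are in m, angles in degrees, forces in N, time in s.
With the tool pointing down it reaches from about 0.4 to 0.825 m from the base axis. Payload 7 kg.
Tool frame: the origin (TCP) lies between the finger pads; the fingertips stand 11 mm ahead of it and the grasp point (between the pads) lies 8 mm behind it; y points along the fingers, z is the direction in which the jaws open and shut, and the axes are right-handed (so a half turn about y gives the same grasp; the last joint's range is limited). The gripper opens to 88 mm and grips with 3 to 60 N. Pads are 19 mm wide; open, the fingers measure 130 mm over their backs; the gripper's body (78 mm by 193 mm) begins 47 mm behind the grasp point.
Start: joints at [82.053, 20.546, 0.682, 0, -70.136, -16.507], TCP at [0.279, 0.614, 0.238] pointing down, gripper open.
Joint ranges: [-176.03, 176.03], [-82.01, 121.73], [-58.28, 71.71], [-173.87, 95.51], [-174.79, -0.11], [-173.66, 173.66]. Speed limits (degrees/s): [136.94, 136.94, 172.46, 180, 180, 180].

### API

Orientations are given as [roll, pitch, yaw] about the fixed x, y, z axes, in that order (R = Rz(yaw) Ry(pitch) Rx(roll)).
In Python, from rig import robot, read_camera, calibration gives the robot as it stands. The module is installed in compiled form; this text tells all that it offers.
- The arm moves only by the shell command python3 -m jog 'ROWS' [FORCE]. ROWS is JSON, a list of rows, each an object of numbers: "rx", "ry", "rz": the turn, a rotation vector about the tool's x, y, z in rad; "dx", "dy", "dz": the shift along the tool's x, y, z in cm; "gripper": the closure in counts, from 0 (fully open) to 255 (shut). In form: [{"rx": .., "ry": .., "rz": .., "dx": .., "dy": .., "dz": .., "gripper": ..}, ...]. A call has 1 to 5 rows; each row is the pose to reach, as a shift and turn from the pose commanded when the call began, along the tool's axes at that moment; what a row does not reach only later rows make up. A row lasts 1/8 s, in which the tool goes at most 62.5 mm and 10.7 degrees, less where a joint would pass 70% of its speed; a pose out of reach is approached as far as the arm can. A call with a gripper value outside its range is refused whole. The fingers move at their own pace and stop on an object; FORCE is the grip in N (left out, the last holds). Time passes only in rows, so rows that repeat a pose let the fingers close. It gives the time, the measured TCP pose, the force and the opening at its end, in the units of the state.
- robot.sense(): the state, without advancing time (a new reading comes with each control period).
- read_camera(name): name is "scene" or "top" or "wrist"; returns the picture (400x640x3 uint8, red, green, blue); there is no depth.
- calibration(name): a dict with "mtx" (3x3 intrinsics, pixels), "world_from_camera" (4x4, takes a point from camera to world coordinates); the wrist camera has in their place "mount" (4x4, takes a point from camera to tool coordinates, whose origin is the TCP and whose axes are the tool frame's). Camera axes: x right, y down, z forward; pixel columns grow to the right and rows downward; lengths in m; the calibration is good to about 2 mm. A picture is of the moment at which its call begins: read the wrist's pose just before it. calibration takes no time and is no camera call.
- robot.close_job(): hands the job in, once; it reports no verdict.
The state is a dict: "time": time; "qpos": joint angles; "qd": joint speeds; "joint_torque": joint torques, N m; "tool_pos": TCP position; "eef_rot": TCP orientation; "contact_force": force on the tool from outside, world axes, zero at the start; "wrist_torque": the same for the moment, N m; "gripper_width": opening from 0.0 (shut) to 1.0 (fully open).
Only numpy, scipy, OpenCV 4.12 (cv2) and the standard library are available. Lean on these libraries where they do the work, as an engineer would, in place of code of your own. Each camera call takes 0.05 s, during which the arm holds its last target.

## Working session

There is one attempt and no reset: what is moved stays moved. The work goes in short steps, Python scripts to look and compute and a shell command to move; the robot and the scene stay as the last step left them, time stands still between calls to the robot, and variables do not carry over. Pictures are saved under pics/ and viewed, and the job is handed in when it is done.

```bash
mkdir -p pics
python3 - <<'E'
from rig import robot, read_camera, calibration
import cv2
print(robot.sense())
for n in ["scene","top","wrist"]:
    cv2.imwrite(f"pics/{n}0.png",read_camera(n)[:,:,::-1])
    print(n,calibration(n))
E
```

```text
{'time': 0.0, 'qpos': array([ 8.20541035e+01,  2.05903189e+01,  6.34534686e-01, -2.20117642e-02,
       -7.01353822e+01, -1.65059297e+01]), 'qd': array([ 0.05843821,  0.02834689,  0.05112975, -0.07911989,  0.11805019,
       -0.00117931]), 'joint_torque': array([ 9.32959629e-04, -5.82719707e+01,  2.93070710e+01,  6.99750736e+00,
        6.99098004e-03, -1.50454903e-04]), 'tool_pos': array([0.27922944, 0.61402245, 0.2366351 ]), 'eef_rot': array([-8.99067109e+01,  6.06461826e-03,  1.55540683e+02]), 'contact_force': array([ 0.07951846, -0.05702688, -0.71486281]), 'wrist_torque': array([-0.01892605,  0.0014963 ,  0.00972944]), 'gripper_width': 1.0003565790685438}
scene {'mtx': array([[457.40674952,   0.        , 320.68676096],
       [  0.        , 457.40674952, 207.06933522],
       [  0.        ,   0.        ,   1.        ]]), 'world_from_camera': array([[ 0.72133922,  0.51881223, -0.45880671,  1.00639476],
       [ 0.69248151, -0.52899521,  0.49054401, -0.56935445],
       [ 0.01179368, -0.6715638 , -0.74085287,  0.98118465],
       [ 0.        ,  0.        ,  0.        ,  1.        ]
[... 257 characters left out ...]
   [-0.99995244, -0.00264136,  0.00938817,  0.00483129],
       [-0.00893002, -0.13897688, -0.99025536,  1.47771835],
       [ 0.        ,  0.        ,  0.        ,  1.        ]])}
wrist {'mtx': array([[296.85154203,   0.        , 321.7553383 ],
       [  0.        , 296.85154203, 198.02061535],
       [  0.        ,   0.        ,   1.        ]]), 'mount': array([[-6.10913514e-04,  9.64224461e-01,  2.65086432e-01,
        -7.06746590e-02],
       [ 3.41918745e-05, -2.65086461e-01,  9.64224646e-01,
        -1.47164536e-01],
       [ 9.99999813e-01,  5.98121668e-04,  1.28976259e-04,
         1.38914297e-03],
       [ 0.00000000e+00,  0.00000000e+00,  0.00000000e+00,
         1.00000000e+00]])}
```

View pics/scene0.png

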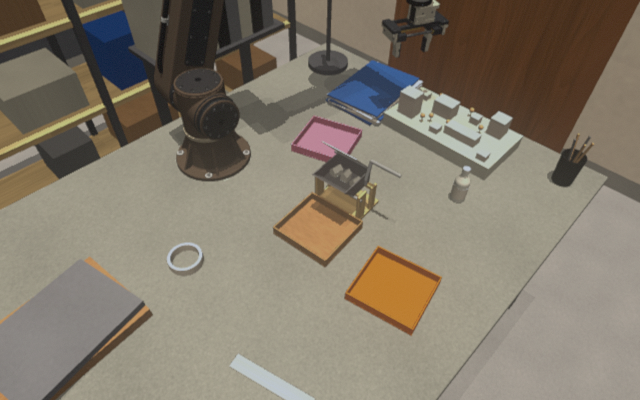

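View pics/top0.png

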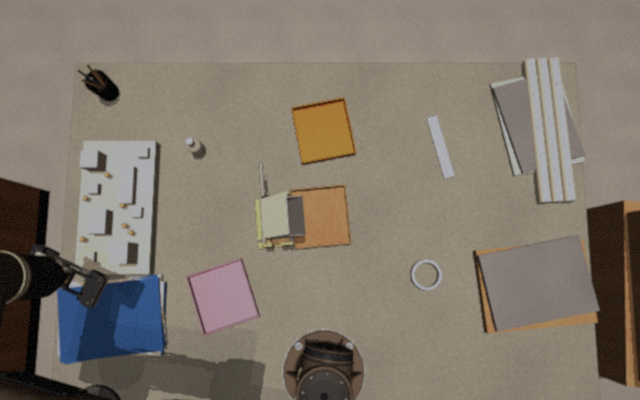

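View pics/wrist0.png

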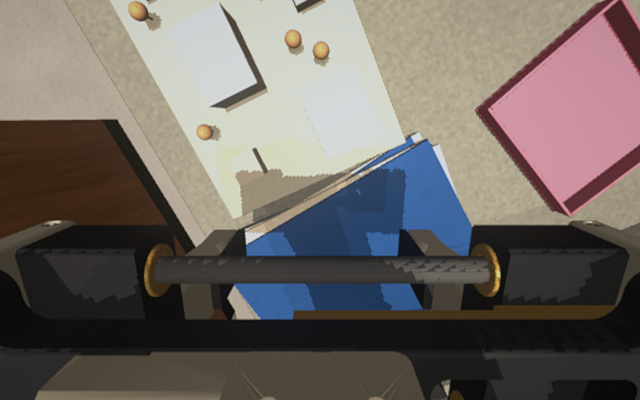

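The cardboard tray is at about (320,217) in the top view, with the box and its lever at (280,220) and (262,180). I'll zoom in to measure.

```bash
cat > h.py <<'E'
import numpy as np, cv2
from rig import robot, read_camera, calibration
from scipy.spatial.transform import Rotation as R
def ray(n,uv):
    c=calibration(n);T=c["world_from_camera"]
    d=np.linalg.inv(c["mtx"])@[uv[0],uv[1],1]
    return T[:3,3],T[:3,:3]@d
def onz(n,uv,z):
    o,d=ray(n,uv);return o+d*(z-o[2])/d[2]
def proj(n,P):
    c=calibration(n);T=np.linalg.inv(c["world_from_camera"]);p=c["mtx"]@(T[:3,:3]@np.array(P)+T[:3,3]);return p[:2]/p[2]
def tri(uv1,uv2,a="top",b="scene"):
    o1,d1=ray(a,uv1);o2,d2=ray(b,uv2)
    s=np.linalg.lstsq(np.c_[d1,-d2],o2-o1,rcond=None)[0]
    p,q=o1+s[0]*d1,o2+s[1]*d2
    return (p+q)/2,np.linalg.norm(p-q)
E
python3 - <<'E'
from h import *
t=cv2.imread("pics/top0.png");s=cv2.imread("pics/scene0.png")
cv2.imwrite("pics/topz.png",cv2.resize(t[150:260,240:370],None,fx=6,fy=5.4545,interpolation=2)[:600])
cv2.imwrite("pics/scenez.png",cv2.resize(s[130:270,265:415],None,fx=4,fy=4,interpolation=2))
hsv=cv2.cvtColor(t,cv2.COLOR_BGR2HSV)
m=cv2.inRange(hsv,(5,90,60),(16,200,255));m[:,:240]=0;m[:,370:]=0;m[:175]=0;m[260:]=0
c=max(cv2.findContours(m,0,2)[0],key=cv2.contourArea)
r=cv2.minAreaRect(c);print(r,cv2.contourArea(c))
for p in cv2.boxPoints(r): print(p,onz("top",p,.03))
E
```

```text
((319.8366394042969, 216.3663330078125), (59.801734924316406, 57.115135192871094), 84.2894058227539) 2674.5
[288.44556 189.45544] [0.53488757 0.10451917 0.03      ]
[345.27722 183.77228] [ 0.55269743 -0.06701867  0.03      ]
[351.22772 243.27722] [ 0.37350578 -0.08392384  0.03      ]
[294.39606 248.96039] [0.3561034  0.08469775 0.03      ]
```

View pics/topz.png

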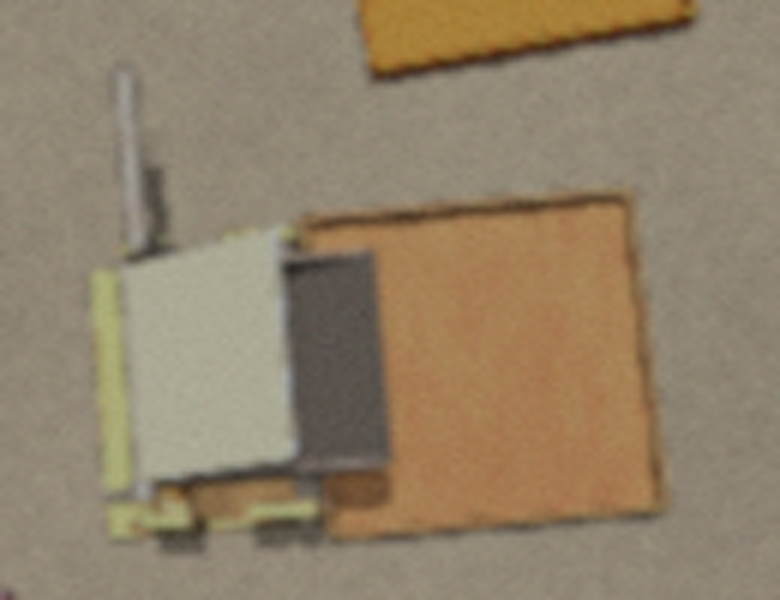

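View pics/scenez.png

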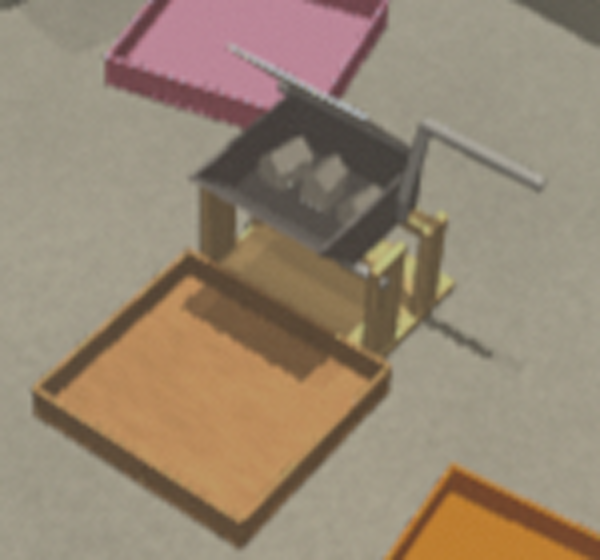

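Run:
```python
from h import *
Z=lambda u,v:(240+u/6,150+v/5.4545)
S=lambda u,v:(265+u/4,130+v/4)
a,b=onz("top",Z(632,192),.03),onz("top",Z(664,512),.03)
ey=(a-b)/np.linalg.norm(a-b);print("tray right",a,b,np.linalg.norm(a-b),ey)
f1,f2=onz("top",Z(374,252),.145),onz("top",Z(390,466),.145)
print("box front",f1,f2,np.linalg.norm(f1-f2),(f1-f2)/np.linalg.norm(f1-f2))
print("lever tip",tri(Z(122,68),S(545,184)), onz("top",Z(122,68),.185))
print("lever base top",onz("top",Z(137,245),.185))
print("lid edge ends",tri(Z(282,230),S(367,118)),tri(Z(297,460),S(230,47)))
w=np.deg2rad(-84.8)
for w in [-84,-84.6,-85.2]:
  w=np.deg2rad(w);ex=np.array([np.cos(w),np.sin(w),0]);eyv=np.array([-ex[1],ex[0],0])
  print(np.rad2deg(w),"axle from front",(f1+f2)/2-.045*ex,"from tray",(a+b)/2-.175*ex, "from lever tip",onz("top",Z(122,68),.185)-.145*eyv+.06*ex)
```

```text
tray right [ 0.54832367 -0.06716965  0.03      ] [ 0.37175262 -0.08224915  0.03      ] 0.1772137889624151 [0.99637308 0.08509216 0.        ]
box front [0.49735353 0.05784454 0.145     ] [0.38864401 0.04965321 0.145     ] 0.1090176883106756 [0.99717318 0.0751376  0.        ]
lever tip (array([0.58477352, 0.17219226, 0.1868153 ]), np.float64(0.0035588677255958628)) [0.58381284 0.17119548 0.185     ]
lever base top [0.49463625 0.1626637  0.185     ]
lid edge ends (array([0.4967731 , 0.09636193, 0.23487688]), np.float64(0.006407050571480949)) (array([0.38797615, 0.08916853, 0.23130925]), np.float64(0.0070902439180387435))
-84.0 axle from front [0.43829499 0.09850236 0.145     ] from tray [0.44174567 0.09933193 0.03      ] from lever tip [0.44587888 0.09636754 0.185     ]
-84.6 axle from front [0.4387639  0.09854916 0.145     ] from tray [0.44356919 0.09951395 0.03      ] from lever tip [0.44510286 0.09781606 0.185     ]
-85.2 axle from front [0.43923327 0.09859105 0.145     ] from tray [0.44539452 0.09967685 0.03      ] from lever tip [0.44434205 0.09927263 0.185     ]
```

```bash
cat >> h.py <<'E'
W=np.deg2rad(-85.0);EX=np.array([np.cos(W),np.sin(W),0]);EY=np.array([-EX[1],EX[0],0]);AX=np.array([.443,.099,0])
def st(x,y,z): return AX+EX*x+EY*y+np.array([0,0,z])
def tost(p): d=np.array(p)-AX; return np.array([d@EX,d@EY,d[2]])
def go(target,yaw=185.):
    s=robot.sense();Rc=R.from_euler("xyz",s["eef_rot"],degrees=True);Rt=R.from_euler("xyz",[-90,0,yaw],degrees=True)
    print("stand",tost(s["tool_pos"]).round(4),"shift cm",(Rc.inv().apply(target-s["tool_pos"])*100).round(2),"rot",(Rc.inv()*Rt).as_rotvec().round(3),"F",s["contact_force"].round(1),"t",s["time"])
E
python3 -m jog '[{"dy":-3,"ry":-0.17,"gripper":255},{"dy":-6.5,"ry":-0.34,"gripper":255},{"dy":-6.5,"ry":-0.515,"gripper":255},{"dy":-6.5,"ry":-0.515,"gripper":255}]' 10
python3 -c "
from h import *
go(st(.06,0,.30))"
```

```text
stand [-0.5274 -0.1182  0.2368] shift cm [-39.18  -6.25  45.34] rot [-0.001 -0.514  0.   ] F [ 0.1 -0.3 -0. ] t 0.15invalid input
```

```bash
python3 -m jog '[{"rx":0,"ry":-0.17,"rz":0,"dx":0,"dy":-3,"dz":0,"gripper":255},{"rx":0,"ry":-0.34,"rz":0,"dx":0,"dy":-6.5,"dz":0,"gripper":255},{"rx":0,"ry":-0.515,"rz":0,"dx":0,"dy":-6.5,"dz":0,"gripper":255},{"rx":0,"ry":-0.515,"rz":0,"dx":0,"dy":-6.5,"dz":0,"gripper":255}]' 10
python3 -c "
from h import *
go(st(.06,0,.30))"
```

```text
time: 0.65
tool_pos: [0.2793, 0.6143, 0.3024]
eef_rot: [-90.0, -0.0, -175.0]
contact_force: [-0.2, 0.3, -0.3]
gripper_width: 0.602
stand [-0.5276 -0.1182  0.3024] shift cm [-11.84   0.24  58.75] rot [-0. -0.  0.] F [-0.2  0.3 -0.3] t 0.65
```

```bash
python3 -m jog '[{"rx":0,"ry":0,"rz":0,"dx":-2,"dy":0,"dz":5,"gripper":255},{"rx":0,"ry":0,"rz":0,"dx":-4,"dy":0,"dz":11,"gripper":255},{"rx":0,"ry":0,"rz":0,"dx":-6,"dy":0,"dz":17,"gripper":255},{"rx":0,"ry":0,"rz":0,"dx":-8,"dy":0,"dz":23,"gripper":255},{"rx":0,"ry":0,"rz":0,"dx":-10,"dy":0,"dz":28,"gripper":255}]'
python3 -c "
from h import *
go(st(.06,0,.30))"
```

```text
time: 1.27
tool_pos: [0.4039, 0.3419, 0.3021]
eef_rot: [-90.0, -0.0, -175.2]
contact_force: [1.2, 0.4, 0.7]
gripper_width: 0.045
stand [-0.2454 -0.0178  0.3021] shift cm [-1.9   0.23 30.53] rot [-0.001 -0.004  0.001] F [1.2 0.4 0.7] t 1.275
```

```bash
python3 -m jog '[{"rx":0,"ry":0,"rz":0,"dx":-0.5,"dy":0,"dz":6,"gripper":255},{"rx":0,"ry":0,"rz":0,"dx":-1,"dy":0,"dz":12,"gripper":255},{"rx":0,"ry":0,"rz":0,"dx":-1.8,"dy":0,"dz":18,"gripper":255},{"rx":0,"ry":0,"rz":0,"dx":-1.8,"dy":0,"dz":24,"gripper":255},{"rx":0,"ry":0,"rz":0,"dx":-1.8,"dy":0,"dz":30.5,"gripper":255}]'
python3 - <<'E'
from h import *
go(st(.06,0,.218))
for n in ["scene","top"]:
    cv2.imwrite(f"pics/{n}1.png",cv2.resize(read_camera(n)[80:280,220:460,::-1],None,fx=2.5,fy=2.5))
E
```

```text
time: 1.9
tool_pos: [0.4477, 0.0426, 0.3021]
eef_rot: [-90.0, -0.0, -175.2]
contact_force: [1.2, -0.3, 0.4]
gripper_width: 0.004
stand [ 5.660e-02 -2.000e-04  3.021e-01] shift cm [-0.03  8.41  0.34] rot [-0.    -0.003  0.001] F [ 1.2 -0.3  0.4] t 1.9
```

View pics/scene1.png

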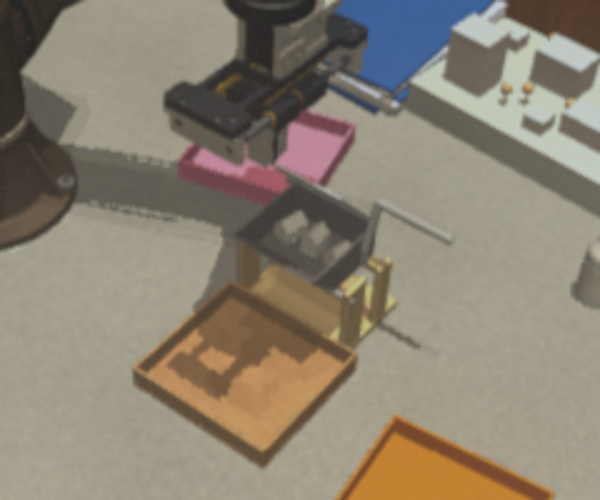

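View pics/top1.png

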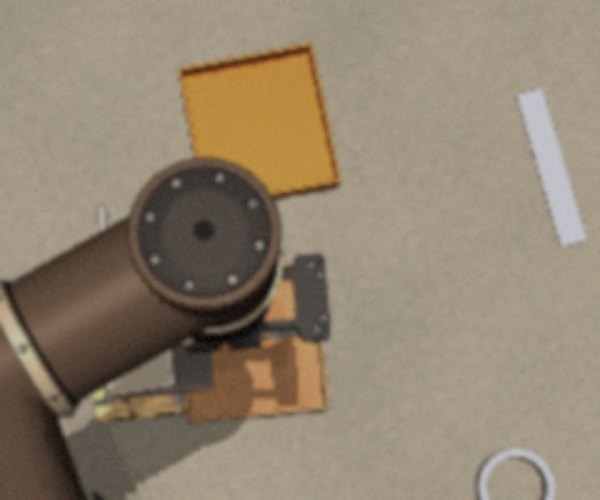

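Scene view shows the closed fingers at (265,150), just in front of the lid edge and above it. I'll lower them now.

```bash
python3 -m jog '[{"rx":0,"ry":0,"rz":0,"dx":0,"dy":4,"dz":0,"gripper":255},{"rx":0,"ry":0,"rz":0,"dx":0,"dy":8.4,"dz":0,"gripper":255},{"rx":0,"ry":0,"rz":0,"dx":0,"dy":8.4,"dz":0,"gripper":255}]'
python3 -m jog '[{"rx":0,"ry":0,"rz":0,"dx":0,"dy":0,"dz":-1,"gripper":255},{"rx":0,"ry":0,"rz":0,"dx":0,"dy":0,"dz":-2,"gripper":255},{"rx":0,"ry":0,"rz":0,"dx":0,"dy":-0.2,"dz":-3,"gripper":255}]'
python3 - <<'E'
from h import *
go(st(-.01,0,.228))
for n in ["scene"]:
    cv2.imwrite(f"pics/{n}2.png",cv2.resize(read_camera(n)[80:280,220:460,::-1],None,fx=2.5,fy=2.5))
E
```

```text
time: 2.38
tool_pos: [0.4461, 0.0437, 0.2158]
eef_rot: [-89.9, -0.4, -175.2]
contact_force: [-0.1, 0.1, 1.7]
gripper_width: 0.005
time: 2.75
tool_pos: [0.446, 0.0757, 0.2217]
eef_rot: [-90.0, 0.1, -174.9]
contact_force: [0.4, -0.4, -0.1]
gripper_width: 0.003
stand [0.0234 0.0009 0.2217] shift cm [ 0.09 -0.63 -3.34] rot [ 0.001  0.001 -0.002] F [ 0.4 -0.4 -0.1] t 2.75
```

View pics/scene2.png

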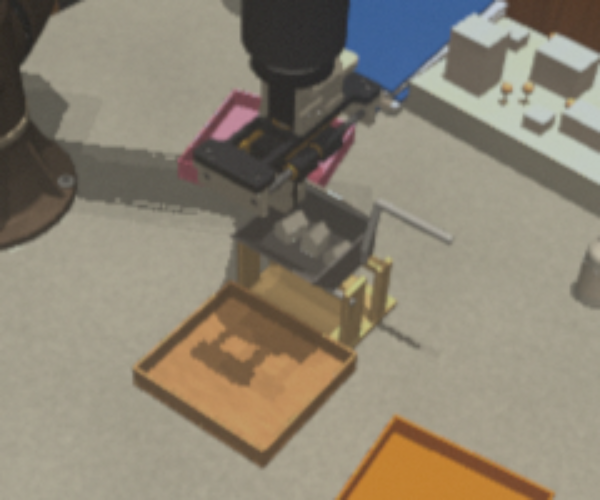

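```bash
python3 -m jog '[{"rx":0,"ry":0,"rz":0,"dx":0,"dy":-0.45,"dz":-1,"gripper":255},{"rx":0,"ry":0,"rz":0,"dx":0,"dy":-0.95,"dz":-2,"gripper":255},{"rx":0,"ry":0,"rz":0,"dx":0,"dy":-1.4,"dz":-3,"gripper":255},{"rx":0,"ry":0,"rz":0,"dx":0,"dy":-1.75,"dz":-4.1,"gripper":255},{"rx":0,"ry":0,"rz":0,"dx":0,"dy":-2.05,"dz":-5.2,"gripper":255}]'
python3 - <<'E'
from h import *
go(st(-.049,0,.244))
for n in ["scene"]:
    cv2.imwrite(f"pics/{n}3.png",cv2.resize(read_camera(n)[80:280,220:460,::-1],None,fx=2.5,fy=2.5))
E
```

```text
time: 3.42
tool_pos: [0.441, 0.127, 0.2413]
eef_rot: [-90.0, 0.0, -174.9]
contact_force: [0.2, -0.1, -0.7]
gripper_width: 0.004
stand [-0.0281  0.0005  0.2413] shift cm [ 0.04 -0.27 -2.09] rot [ 0.     0.001 -0.   ] F [ 0.2 -0.1 -0.7] t 3.425
```

View pics/scene3.png

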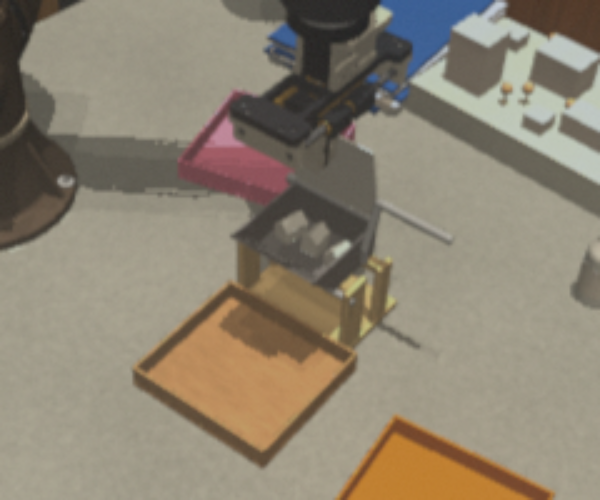

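The lid is following the finger and is nearly upright, at about (350,180). I'll keep pushing.

```bash
python3 -m jog '[{"rx":0,"ry":0,"rz":0,"dx":0,"dy":-0.2,"dz":-1.1,"gripper":255},{"rx":0,"ry":0,"rz":0,"dx":0,"dy":-0.3,"dz":-2.1,"gripper":255},{"rx":0,"ry":0,"rz":0,"dx":0,"dy":-0.3,"dz":-3.1,"gripper":255},{"rx":0,"ry":0,"rz":0,"dx":0,"dy":-0.2,"dz":-4.1,"gripper":255},{"rx":0,"ry":0,"rz":0,"dx":0,"dy":0.1,"dz":-4.9,"gripper":255}]'
python3 - <<'E'
from h import *
go(st(-.101,0,.228))
for n in ["scene"]:
    cv2.imwrite(f"pics/{n}4.png",cv2.resize(read_camera(n)[80:280,220:460,::-1],None,fx=2.5,fy=2.5))
E
```

```text
time: 4.1
tool_pos: [0.4367, 0.1758, 0.24]
eef_rot: [-90.0, 0.0, -174.9]
contact_force: [0.6, -0.1, 0.2]
gripper_width: 0.005
stand [-0.0771  0.0005  0.24  ] shift cm [ 0.04  1.2  -2.39] rot [ 0.     0.001 -0.   ] F [ 0.6 -0.1  0.2] t 4.1
```

View pics/scene4.png

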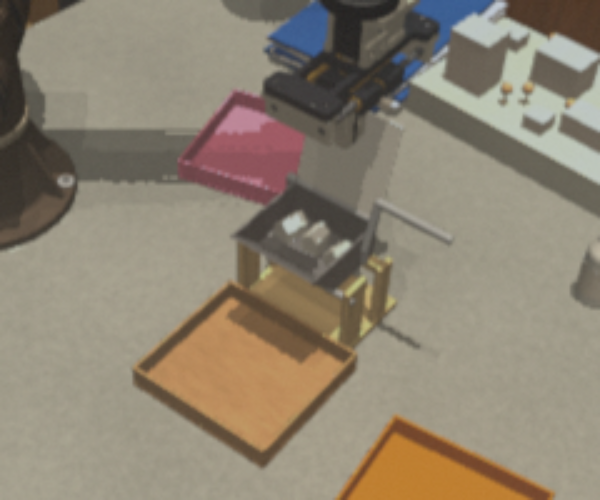

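```bash
python3 -m jog '[{"rx":0,"ry":0,"rz":0,"dx":0,"dy":0.4,"dz":-1,"gripper":255},{"rx":0,"ry":0,"rz":0,"dx":0,"dy":0.8,"dz":-1.8,"gripper":255},{"rx":0,"ry":0,"rz":0,"dx":0,"dy":1.2,"dz":-2.5,"gripper":255}]'
python3 - <<'E'
from h import *
go(st(-.1076,0,.2226))
for n in ["scene"]:
    cv2.imwrite(f"pics/{n}5.png",cv2.resize(read_camera(n)[80:280,220:460,::-1],None,fx=2.5,fy=2.5))
E
```

```text
time: 4.53
tool_pos: [0.4344, 0.2006, 0.2276]
eef_rot: [-90.0, -0.0, -174.9]
contact_force: [0.9, 0.8, 1.2]
gripper_width: 0.008
stand [-0.1019  0.0003  0.2276] shift cm [ 0.03  0.5  -0.57] rot [0.    0.001 0.   ] F [0.9 0.8 1.2] t 4.525
```

View pics/scene5.png

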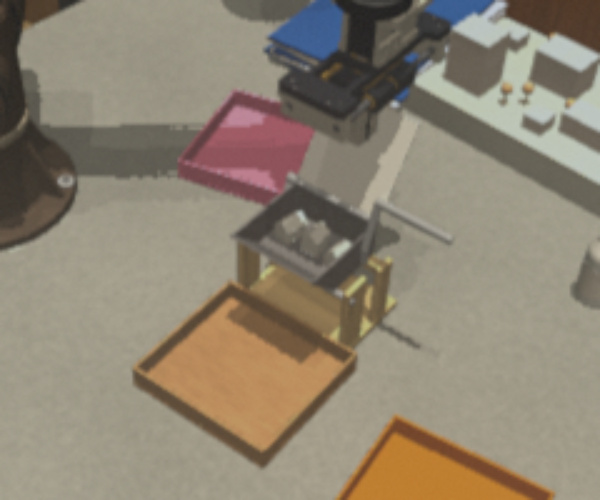

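```bash
python3 -m jog '[{"rx":0,"ry":0,"rz":0,"dx":0,"dy":0.3,"dz":-0.4,"gripper":255},{"rx":0,"ry":0,"rz":0,"dx":0,"dy":0.5,"dz":-0.6,"gripper":255}]'
python3 -m jog '[{"rx":0,"ry":0,"rz":0,"dx":0,"dy":0,"dz":-0.2,"gripper":255},{"rx":0,"ry":0,"rz":0,"dx":0,"dy":0,"dz":-0.4,"gripper":255}]'
python3 - <<'E'
from h import *
go(st(-.1076,0,.2226))
cv2.imwrite(f"pics/scene6.png",cv2.resize(read_camera("scene")[80:280,220:460,::-1],None,fx=2.5,fy=2.5))
E
```

```text
time: 4.82
tool_pos: [0.434, 0.2061, 0.2228]
eef_rot: [-90.0, -0.0, -174.9]
contact_force: [-0.1, -0.9, 1.4]
gripper_width: 0.008
time: 5.08
tool_pos: [0.4337, 0.21, 0.2231]
eef_rot: [-90.0, 0.0, -175.0]
contact_force: [-0.8, -0.6, 0.1]
gripper_width: 0.005
stand [-0.1113  0.0004  0.2231] shift cm [0.04 0.05 0.37] rot [ 0.     0.001 -0.   ] F [-0.8 -0.6  0.1] t 5.075
```

View pics/scene6.png

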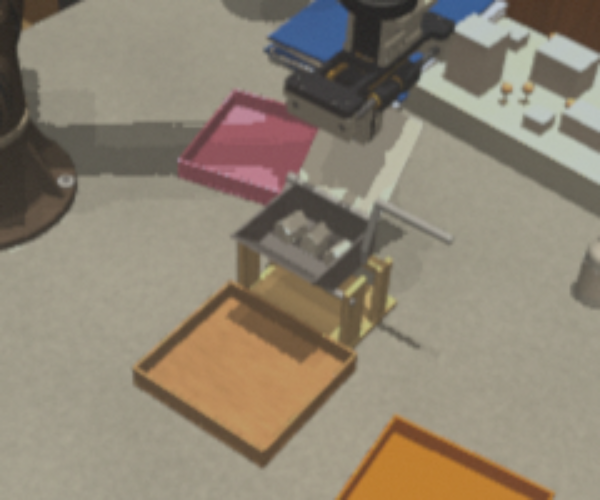

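Run:
```python
from h import *
for a in [1.9,2.0,2.1,2.2,2.3]:
    p=st(-.07+.115*np.cos(a),.055,.146+.115*np.sin(a)); print(a,(proj("scene",p)-[220,80])*2.5)
```

```text
1.9 [407.59377351 126.65831146]
2.0 [412.92929511 124.91145681]
2.1 [417.80783848 124.22487173]
2.2 [422.18612842 124.58125121]
2.3 [426.02898643 125.95133049]
```

The lid's free corner is at about (421,122), which puts the lid near 2.15–2.2. I'll push a little more, towards the stop.

```bash
python3 -m jog '[{"rx":0,"ry":0,"rz":0,"dx":0,"dy":0.2,"dz":-0.3,"gripper":255},{"rx":0,"ry":0,"rz":0,"dx":0,"dy":0.3,"dz":-0.5,"gripper":255},{"rx":0,"ry":0,"rz":0,"dx":0,"dy":0.3,"dz":-0.5,"gripper":255}]'
python3 -m jog '[{"rx":0,"ry":0,"rz":0,"dx":0,"dy":0,"dz":-0.2,"gripper":255},{"rx":0,"ry":0,"rz":0,"dx":0,"dy":0,"dz":-0.4,"gripper":255},{"rx":0,"ry":0,"rz":0,"dx":0,"dy":0,"dz":-0.4,"gripper":255}]'
python3 - <<'E'
from h import *
go(st(-.1076,0,.2226))
cv2.imwrite(f"pics/scene7.png",cv2.resize(read_camera("scene")[80:280,220:460,::-1],None,fx=2.5,fy=2.5))
E
```

```text
time: 5.5
tool_pos: [0.4332, 0.2144, 0.2202]
eef_rot: [-89.9, -0.0, -174.9]
contact_force: [1.0, -4.3, 2.9]
gripper_width: 0.006
time: 5.88
tool_pos: [0.4328, 0.2152, 0.2199]
eef_rot: [-89.6, -0.1, -175.0]
contact_force: [5.0, -16.1, 3.7]
gripper_width: 0.003
stand [-0.1167 -0.      0.2199] shift cm [ 0.   -0.26  0.91] rot [-0.007  0.001  0.002] F [  5.  -16.1   3.7] t 5.875
```

View pics/scene7.png

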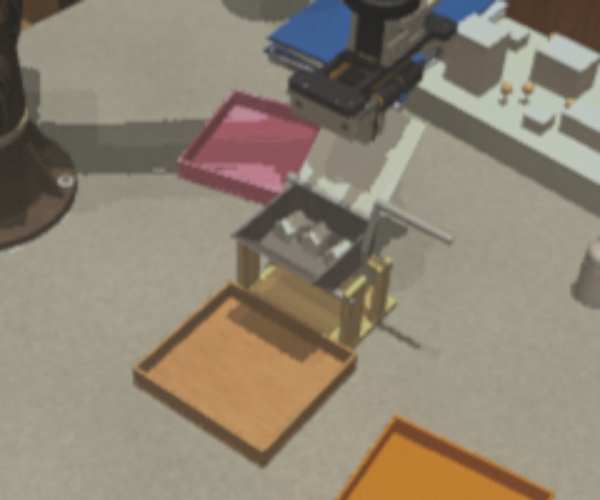

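The wrist force of 16 N shows the lid is against its stop. I'll back off forward and up.

```bash
python3 -m jog '[{"rx":0,"ry":0,"rz":0,"dx":0,"dy":0,"dz":1,"gripper":255},{"rx":0,"ry":0,"rz":0,"dx":0,"dy":-1,"dz":3,"gripper":255},{"rx":0,"ry":0,"rz":0,"dx":0,"dy":-4,"dz":5,"gripper":255},{"rx":0,"ry":0,"rz":0,"dx":0,"dy":-9,"dz":6,"gripper":255},{"rx":0,"ry":0,"rz":0,"dx":0,"dy":-12,"dz":6,"gripper":255}]'
python3 - <<'E'
from h import *
go(st(-.13,.12,.34))
for n in ["scene","top"]: cv2.imwrite(f"pics/{n}8.png",cv2.resize(read_camera(n)[80:280,220:460,::-1],None,fx=2.5,fy=2.5))
E
```

```text
time: 6.55
tool_pos: [0.4386, 0.1582, 0.3434]
eef_rot: [-90.1, 0.2, -175.0]
contact_force: [0.0, 0.8, -0.1]
gripper_width: 0.003
stand [-0.0594  0.0008  0.3434] shift cm [-11.92   0.4   -7.06] rot [ 0.003  0.    -0.003] F [ 0.   0.8 -0.1] t 6.55
```

View pics/scene8.png

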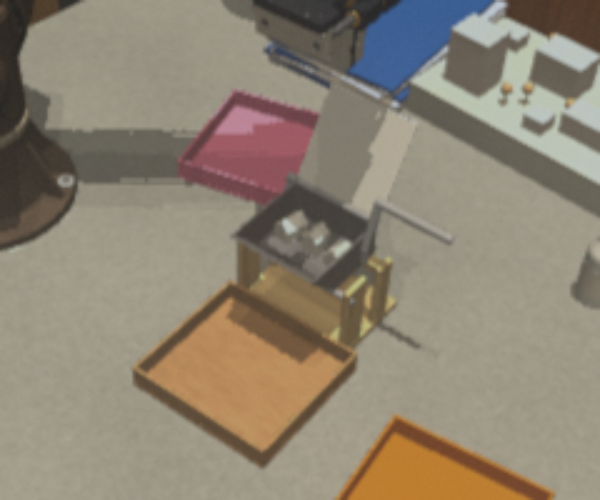

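The lid stays back by itself. Its free corner is at (416,122), which gives about 2.1. Next I'll go behind the lever.

```bash
python3 -m jog '[{"rx":0,"ry":0,"rz":0,"dx":-4,"dy":0,"dz":-2,"gripper":255},{"rx":0,"ry":0,"rz":0,"dx":-8,"dy":0,"dz":-4,"gripper":255},{"rx":0,"ry":0,"rz":0,"dx":-12,"dy":0,"dz":-6.2,"gripper":255},{"rx":0,"ry":0,"rz":0,"dx":-12,"dy":0,"dz":-6.2,"gripper":255}]'
python3 -m jog '[{"rx":0,"ry":0,"rz":0,"dx":0,"dy":5,"dz":0,"gripper":255},{"rx":0,"ry":0,"rz":0,"dx":0,"dy":10,"dz":0,"gripper":255},{"rx":0,"ry":0,"rz":0,"dx":0,"dy":14,"dz":0,"gripper":255},{"rx":0,"ry":0,"rz":0,"dx":0,"dy":16.8,"dz":0,"gripper":255},{"rx":0,"ry":0,"rz":0,"dx":0,"dy":16.8,"dz":0,"gripper":255}]'
python3 - <<'E'
from h import *
go(st(-.09,.12,.175))
for n in ["scene","top"]: cv2.imwrite(f"pics/{n}9.png",cv2.resize(read_camera(n)[80:280,220:460,::-1],None,fx=2.5,fy=2.5))
E
```

```text
time: 7.15
tool_pos: [0.5537, 0.2323, 0.3377]
eef_rot: [-89.9, -0.2, -175.0]
contact_force: [-0.9, -1.2, -0.6]
gripper_width: 0.009
time: 7.78
tool_pos: [0.5507, 0.2301, 0.1703]
eef_rot: [-89.9, -0.2, -175.0]
contact_force: [-0.1, -0.5, 0.1]
gripper_width: 0.005
stand [-0.1212  0.1187  0.1703] shift cm [-0.13 -0.46  3.12] rot [-0.002  0.001  0.004] F [-0.1 -0.5  0.1] t 7.775
```

View pics/scene9.png

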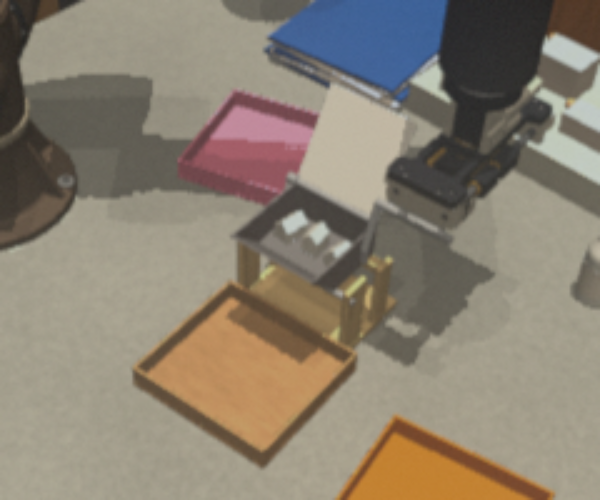

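View pics/top9.png

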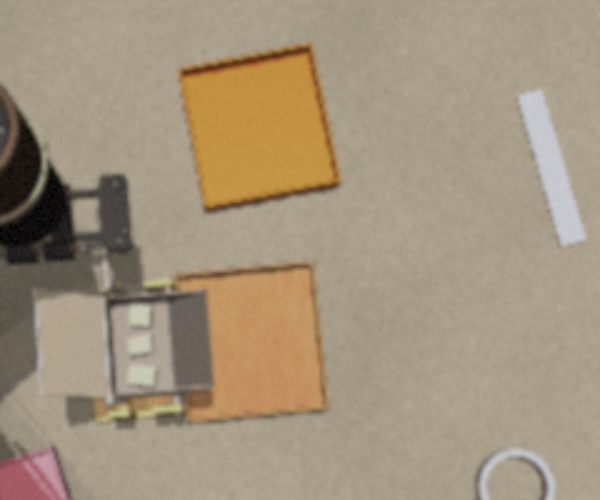

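```bash
python3 -m jog '[{"rx":0,"ry":0,"rz":0,"dx":0,"dy":-0.5,"dz":1.5,"gripper":255},{"rx":0,"ry":0,"rz":0,"dx":0,"dy":-0.5,"dz":3,"gripper":255},{"rx":0,"ry":0,"rz":0,"dx":0,"dy":-0.5,"dz":4,"gripper":255},{"rx":0,"ry":0,"rz":0,"dx":0,"dy":-0.8,"dz":5.2,"gripper":255},{"rx":0,"ry":0,"rz":0,"dx":0,"dy":-1.1,"dz":6.4,"gripper":255}]'
python3 - <<'E'
from h import *
go(st(-.02,.12,.19))
for n in ["scene"]: cv2.imwrite(f"pics/{n}10.png",cv2.resize(read_camera(n)[80:280,220:460,::-1],None,fx=2.5,fy=2.5))
E
```

```text
time: 8.5
tool_pos: [0.5598, 0.1689, 0.1854]
eef_rot: [-90.2, 0.3, -174.9]
contact_force: [0.8, 4.9, 5.0]
gripper_width: 0.006
stand [-0.0595  0.1225  0.1854] shift cm [ 0.25 -0.47  3.95] rot [ 0.003  0.002 -0.006] F [0.8 4.9 5. ] t 8.5
```

View pics/scene10.png

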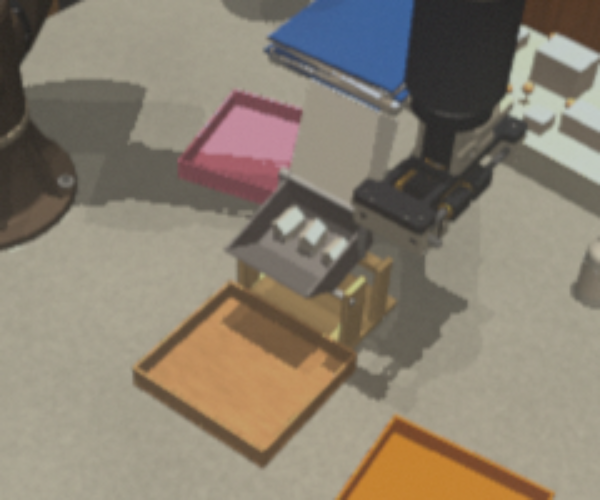

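The box is tipping and the lid is moving with it, still back. I'll continue.

```bash
python3 -m jog '[{"rx":0,"ry":0,"rz":0,"dx":0,"dy":-0.4,"dz":1.2,"gripper":255},{"rx":0,"ry":0,"rz":0,"dx":0,"dy":-0.7,"dz":2.4,"gripper":255},{"rx":0,"ry":0,"rz":0,"dx":0,"dy":-0.8,"dz":3.6,"gripper":255},{"rx":0,"ry":0,"rz":0,"dx":0,"dy":-0.8,"dz":4.8,"gripper":255}]'
python3 - <<'E'
from h import *
go(st(.03,.12,.19))
for n in ["scene"]: cv2.imwrite(f"pics/{n}11.png",cv2.resize(read_camera(n)[80:280,220:460,::-1],None,fx=2.5,fy=2.5))
E
```

```text
time: 9.05
tool_pos: [0.5619, 0.1188, 0.1908]
eef_rot: [-90.0, -0.0, -175.0]
contact_force: [2.0, 1.6, -0.7]
gripper_width: 0.005
stand [-0.0094  0.1202  0.1908] shift cm [0.02 0.08 3.94] rot [-0.     0.001  0.001] F [ 2.   1.6 -0.7] t 9.05
```

View pics/scene11.png

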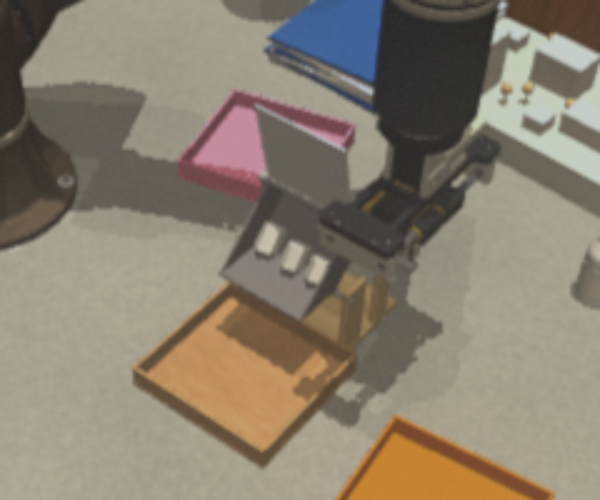

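```bash
python3 -m jog '[{"rx":0,"ry":0,"rz":0,"dx":0,"dy":0,"dz":1,"gripper":255},{"rx":0,"ry":0,"rz":0,"dx":0,"dy":0.2,"dz":2,"gripper":255},{"rx":0,"ry":0,"rz":0,"dx":0,"dy":0.4,"dz":3,"gripper":255},{"rx":0,"ry":0,"rz":0,"dx":0,"dy":0.6,"dz":4,"gripper":255}]'
python3 - <<'E'
from h import *
go(st(.03,.12,.19))
for n in ["scene"]: cv2.imwrite(f"pics/{n}12.png",cv2.resize(read_camera(n)[80:280,220:460,::-1],None,fx=2.5,fy=2.5))
E
```

```text
time: 9.6
tool_pos: [0.5655, 0.0794, 0.1847]
eef_rot: [-90.0, -0.0, -174.9]
contact_force: [-0.1, 2.0, -1.5]
gripper_width: 0.005
stand [0.0302 0.1204 0.1847] shift cm [ 0.04 -0.53 -0.02] rot [-0.     0.001  0.   ] F [-0.1  2.  -1.5] t 9.6
```

View pics/scene12.png

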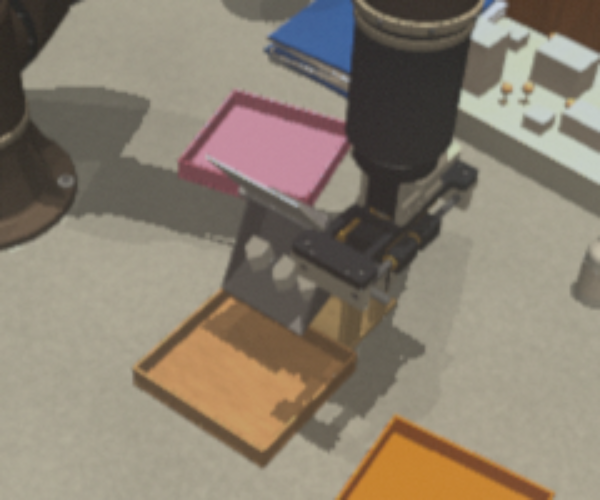

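```bash
python3 -m jog '[{"rx":0,"ry":0,"rz":0,"dx":0,"dy":0.4,"dz":0.8,"gripper":255},{"rx":0,"ry":0,"rz":0,"dx":0,"dy":0.8,"dz":1.5,"gripper":255},{"rx":0,"ry":0,"rz":0,"dx":0,"dy":0.8,"dz":1.5,"gripper":255}]'
python3 - <<'E'
from h import *
go(st(.03,.12,.19))
for n in ["scene"]: cv2.imwrite(f"pics/{n}13.png",cv2.resize(read_camera(n)[80:280,220:460,::-1],None,fx=2.5,fy=2.5))
E
```

```text
time: 10.02
tool_pos: [0.5667, 0.0644, 0.1766]
eef_rot: [-90.0, -0.0, -175.0]
contact_force: [-0.6, 0.0, -1.0]
gripper_width: 0.007
stand [0.0452 0.1202 0.1766] shift cm [ 0.03 -1.34 -1.52] rot [-0.     0.     0.001] F [-0.6  0.  -1. ] t 10.025
```

View pics/scene13.png

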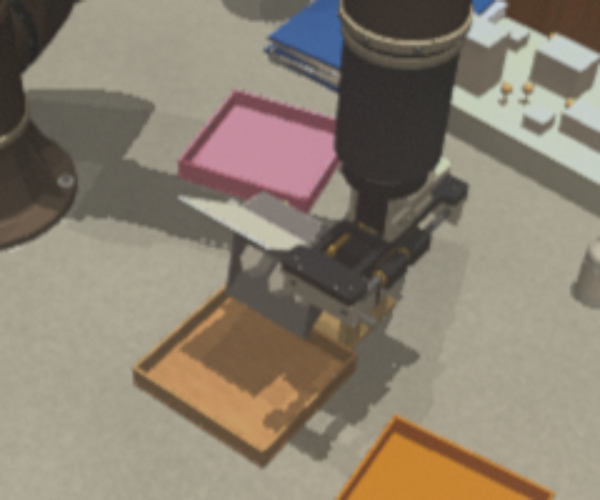

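```bash
python3 -m jog '[{"rx":0,"ry":0,"rz":0,"dx":0,"dy":0,"dz":0,"gripper":255},{"rx":0,"ry":0,"rz":0,"dx":0,"dy":0,"dz":0,"gripper":255},{"rx":0,"ry":0,"rz":0,"dx":0,"dy":0,"dz":0,"gripper":255},{"rx":0,"ry":0,"rz":0,"dx":0,"dy":0,"dz":-2,"gripper":255},{"rx":0,"ry":0,"rz":0,"dx":0,"dy":0,"dz":-3,"gripper":255}]'
python3 -m jog '[{"rx":0,"ry":0,"rz":0,"dx":-2,"dy":-5,"dz":-1,"gripper":255},{"rx":0,"ry":0,"rz":0,"dx":-6,"dy":-10,"dz":-5,"gripper":255},{"rx":0,"ry":0,"rz":0,"dx":-8,"dy":-13,"dz":-10,"gripper":255},{"rx":0,"ry":0,"rz":0,"dx":-8,"dy":-13,"dz":-15,"gripper":255},{"rx":0,"ry":0,"rz":0,"dx":-8,"dy":-13,"dz":-18,"gripper":255}]'
python3 - <<'E'
from h import *
go(st(.03,.12,.19))
for n in ["scene","top"]: cv2.imwrite(f"pics/{n}14.png",cv2.resize(read_camera(n)[80:280,220:460,::-1],None,fx=2.5,fy=2.5))
E
```

```text
time: 10.7
tool_pos: [0.5643, 0.0963, 0.1771]
eef_rot: [-90.0, 0.0, -174.9]
contact_force: [0.1, 0.6, 0.1]
gripper_width: 0.008
time: 11.32
tool_pos: [0.6279, 0.285, 0.3072]
eef_rot: [-90.0, 0.0, -174.8]
contact_force: [1.0, -0.2, -0.5]
gripper_width: 0.006
stand [-0.1692  0.2004  0.3072] shift cm [ 8.11 11.71 19.9 ] rot [ 0.001  0.003 -0.001] F [ 1.  -0.2 -0.5] t 11.325
```

View pics/scene14.png

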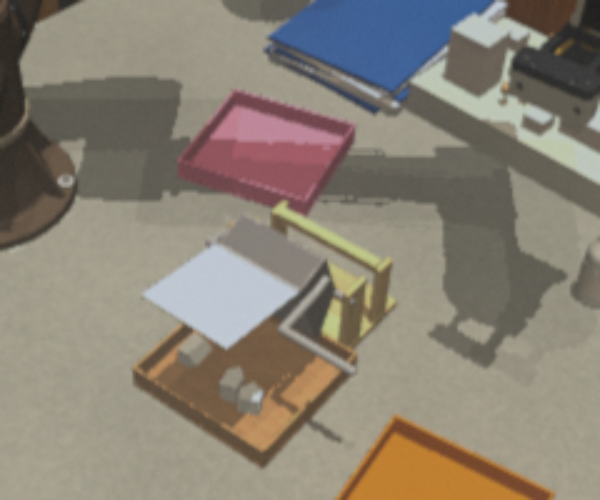

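View pics/top14.png

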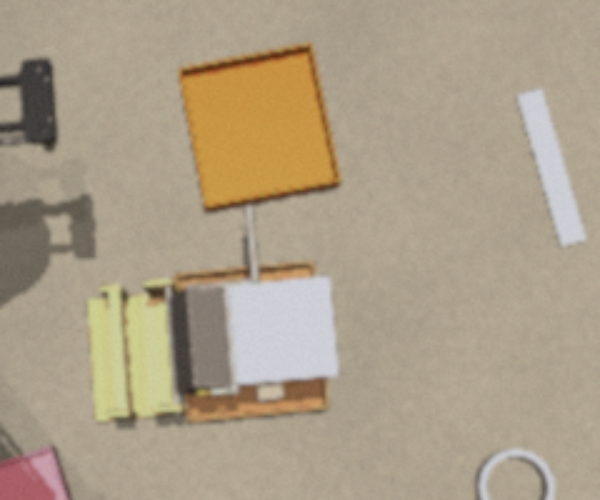

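All three houses are in the tray, at (193,350), (232,383) and (250,398), and the lid is still laid back. One last settle and check.

```bash
python3 -m jog '[{"rx":0,"ry":0,"rz":0,"dx":0,"dy":0,"dz":0,"gripper":255},{"rx":0,"ry":0,"rz":0,"dx":0,"dy":0,"dz":0,"gripper":255},{"rx":0,"ry":0,"rz":0,"dx":0,"dy":0,"dz":0,"gripper":255},{"rx":0,"ry":0,"rz":0,"dx":0,"dy":0,"dz":0,"gripper":255},{"rx":0,"ry":0,"rz":0,"dx":0,"dy":0,"dz":0,"gripper":255}]'
python3 - <<'E'
from h import *
a=cv2.imread("pics/scene14.png");im=read_camera("scene")[:,:,::-1];b=cv2.resize(im[80:280,220:460],None,fx=2.5,fy=2.5)
print("max change near box",cv2.absdiff(a,b)[200:470,130:400].max())
t=1.92;c,s=np.cos(t),np.sin(t);hx,hz=-.07*c+.046*s,.07*s+.046*c
for l in [1.9,2.0,2.1,2.2]:
    x,z=hx+.115*np.cos(l-t),.1+hz+.115*np.sin(l-t)
    print(l,[((proj("scene",st(x,y,z))-[220,80])*2.5).round(0) for y in(-.055,.055)])
# houses: centre height ~12 mm in stand frame (tray spans x .005...175, y +-.09)
for p in [(193,350),(232,383),(250,398)]: print(tost(onz("scene",(220+p[0]/2.5,80+p[1]/2.5),.012)).round(3))
o=cv2.imread("pics/scene0.png");d=cv2.absdiff(o,im)
n=read_camera("top")[:,:,::-1];t0=cv2.imread("pics/top0.png");dt=cv2.absdiff(t0,n)
print("glue",dt[134:158,183:205].mean(),"tape",dt[256:294,408:446].mean(),"rule",dt[112:182,424:458].mean(),"scene glue",d[165:205,448:475].mean())
cv2.imwrite("pics/fin.png",n)
E
```

```text
time: 12.05
tool_pos: [0.6282, 0.281, 0.3072]
eef_rot: [-90.0, 0.0, -175.0]
contact_force: [0.5, -0.3, -0.2]
gripper_width: 0.005
max change near box 29
1.9 [array([140., 310.]), array([226., 364.])]
2.0 [array([140., 302.]), array([226., 356.])]
2.1 [array([140., 293.]), array([227., 347.])]
2.2 [array([141., 283.]), array([228., 338.])]
[ 0.103 -0.059  0.012]
[0.112 0.005 0.012]
[0.115 0.033 0.012]
glue 43.895833333333336 tape 27.97899353647276 rule 29.59299719887955 scene glue 2.7382716049382716
```

View pics/fin.png

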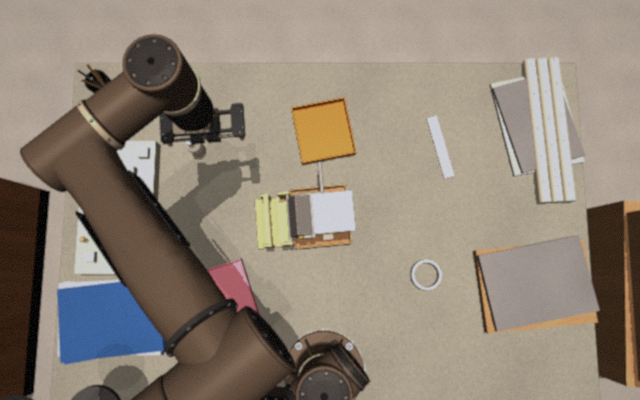

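The top view shows the glue (195,146), tape (426,275) and rule (440,147) where they started. The mean differences of about 28 are probably an exposure change. The lid's edge corners match 2.1, so I'm handing in.

```bash
python3 -c "
from rig import robot
print(robot.close_job())"
```

```text
the job is handed in; nothing more can be done
None
```

The job is done and handed in at about 12 s of the 54 s allowed. I pushed the lid back to its stop with the closed fingers (about 16 N at the wrist) and let go. It held at about 2.1 rad, and only then did I push the lever until the box fell over by itself.

**Last checks:**
- **Box and lid:** the box lies tipped over. The lid's edge corners match a lid angle of about 2.1 rad with the box fully over, so it is still snapped back.
- **Houses:** all three lie in the cardboard tray, roughly 103–115 mm in front of the axle and -59 to +33 mm sideways, well inside the walls.
- **Robot:** the gripper is clear and touching nothing.
- **Glue, tape and rule:** all three look where they started in the top view. The plain top-view image difference did not confirm this: it read 28 at the tape, 30 at the rule and 44 at the glue. I put the tape and rule values down to a brightness change, and the glue value to that plus the gripper and its shadow, but did not test either. The scene camera showed the glue unchanged (2.7).
- **Settling:** a repeat scene picture about 0.7 s after the first, near the box, showed a peak pixel change of 29, which I took as image noise.

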